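# Let the weighed lorry off the weighbridge

## Robot

A 6-joint arm with a two-finger parallel gripper is mounted at the origin on the work surface. World frame = base frame: x ahead of the robot, y to its left, z up, the work surface at z = 0. Lengths are in mm, angles in rad, forces in N, time in s.
With the tool pointing down it reaches from about 325 to 1000 mm from the base axis. Payload 5.1 kg.
Tool frame: the origin (TCP) lies at the very end of the fingers, on their centre line; the grasp point (between the pads) lies 19 mm behind it; z points along the fingers, y is the direction in which the jaws open and shut (so a half turn about z gives the same grasp; the last joint's range is limited). The gripper opens to 85 mm and grips with 20 to 120 N. Pads are 22 mm wide; open, the fingers measure 114 mm over their backs; the gripper's body (76 mm by 85 mm) begins 54 mm behind the grasp point. The pads swing forward as they close: fully open they stand 13 mm farther back than shut.
Start: joints at [1.093, 0.124, 1.65, -0, 1.367, -0.083], TCP at [250.025, 599.977, 231.322] pointing down, gripper open.
Joint ranges: [-2.61, 2.61], [-1.02, 2.33], [0.03, 2.71], [-1.35, 4.49], [0.32, 2.68], [-2.91, 2.91]. Speed limits (rad/s): [2.57, 2.57, 3.14, 3.14, 3.14, 3.14].

## Interface

Orientations are given as [roll, pitch, yaw] about the fixed x, y, z axes, in that order (R = Rz(yaw) Ry(pitch) Rx(roll)).
In Python, from workcell import get_state, read_camera, camera_info, hand_in gives the robot as it stands. The module is installed in compiled form; this text tells all that it offers.
- The arm moves only by the tool play_rows, never from a script. Its argument "increments" is a list of rows, each a list of 7 numbers: the shift along the tool's x, y, z in units of 0.25 m (1.0 is 0.25 m), then the turn, a rotation vector about the tool's x, y, z in units of 120 degrees (1.0 is 120 degrees), then the gripper command: -1 is shut, 1 is fully open, values between are in proportion. In form: [[dx, dy, dz, wx, wy, wz, fingers], ...]. A call has 1 to 8 rows; each row is the pose to reach, as a shift and turn from the pose commanded when the call began, along the tool's axes at that moment; what a row does not reach only later rows make up. A row lasts 1/10 s, in which the tool goes at most 50 mm and 8.59 degrees, less where a joint would pass 70% of its speed; a pose out of reach is approached as far as the arm can. A call with a number of a shift or a turn outside -1 to 1 is refused whole. A call with a gripper value outside its range is refused whole. The fingers move at their own pace and stop on an object; "squeeze" is the grip in N (left out, the last holds). Time passes only in rows, so rows that repeat a pose let the fingers close. It gives the time, the measured TCP pose, the force and the opening at its end, in the units of the state.
- get_state(): the state, without advancing time (a new reading comes with each control period).
- read_camera(name): name is "scene" or "top" or "wrist"; returns the picture (400x640x3 uint8, blue, green, red); there is no depth.
- camera_info(name): a dict with "fov_y" (degrees; the focal length in pixels is half the picture's height over the tangent of half this angle, whatever the lens; pixels are square), "cx", "cy" (the principal point, pixels), "R" (3x3) and "t" (3): a world point X has camera coordinates R X + t. Camera axes: x right, y down, z forward; pixel columns grow to the right and rows downward; lengths in mm; the calibration is good to about 2 mm. The wrist camera is an equidistant fisheye: a pixel r from the principal point sees the ray r / f radians off the axis. A picture is of the moment at which its call begins: read the wrist's pose just before it. camera_info takes no time and is no camera call; for the wrist camera it gives the pose at the moment of the call.
- hand_in(): hands the job in, once; it reports no verdict.
The state is a dict: "t": time; "qpos": joint angles; "joint_vel": joint speeds; "effort": joint torques, N m; "tcp_pos": TCP position; "orientation": TCP orientation; "force": force on the tool from outside, world axes, zero at the start; "ft_torque": the same for the moment, N m; "opening": opening from 0.0 (shut) to 1.0 (fully open).
Only numpy, scipy, OpenCV 4.12 (cv2) and the standard library are available. Lean on these libraries where they do the work, as an engineer would, in place of code of your own. Each camera call takes 0.05 s, during which the arm holds its last target. There are 200 camera calls.

## Task

The lorry on the weighbridge has been weighed and may leave. With the fingertips, first push the red entry-barrier lever over towards the robot so that it snaps to lowered, and only then push the green exit-barrier lever over away from the robot so that it snaps to raised. Pick nothing up, leave the yellow lever on, keep the three switch boxes standing where they are, and do not disturb the other things on the desk.

Things in the scene. Friction and masses are not known exactly. Their poses are not given: they have to be found in the camera images.
- entry_box: Entry barrier switch box, free-standing on rubber feet, 130 long (x) x 85 wide (y) x 56 mm high, 0.95 kg, grey with black top. Origin: centre of its underside, on the desk; its x axis points to its far end (roughly away from the robot, at most 0.4 rad off), z up. A red plate under the lever; white pictograms: a level arm at the near end, a slanting raised arm at the far end.
- entry_lever (a joint): Steel toggle rod with a red ball of 22 mm diameter. It pivots on the box's y axis, 60 mm above the box's underside at its middle; the ball's centre is 60 mm from the pivot. Joint 0 (where it starts): leaning 0.45 rad to the box's far (+x) end, barrier raised; 0.45: upright; 0.9: leaning 0.45 rad to its near (-x) end, barrier lowered. Over-centre action: it resists up to the middle (about 2.5 N at the ball at first), then snaps to the other end by itself.
- entry_ball (a point): Centre of the red ball (22 mm diameter) of this lever; 114 mm above the desk when leaning, 120 mm when upright, 26 mm to either side of the box's middle when leaning.
- exit_box: Exit barrier switch box, free-standing on rubber feet, 130 long (x) x 85 wide (y) x 56 mm high, 0.95 kg, grey with black top. Origin: centre of its underside, on the desk; its x axis points to its far end (roughly away from the robot, at most 0.4 rad off), z up. A green plate under the lever; white pictograms: a level arm at the near end, a slanting raised arm at the far end.
- exit_lever (a joint): Steel toggle rod with a green ball of 22 mm diameter. It pivots on the box's y axis, 60 mm above the box's underside at its middle; the ball's centre is 60 mm from the pivot. Joint 0 (where it starts): leaning 0.45 rad to the box's near (-x) end, barrier lowered; 0.45: upright; 0.9: leaning 0.45 rad to its far (+x) end, barrier raised. Over-centre action: it resists up to the middle (about 2.5 N at the ball at first), then snaps to the other end by itself.
- exit_ball (a point): Centre of the green ball (22 mm diameter) of this lever; 114 mm above the desk when leaning, 120 mm when upright, 26 mm to either side of the box's middle when leaning.
- lights_box: Yard lights switch box, free-standing on rubber feet, 130 long (x) x 85 wide (y) x 56 mm high, 0.95 kg, grey with black top. Origin: centre of its underside, on the desk; its x axis points to its far end (roughly away from the robot, at most 0.4 rad off), z up. A yellow plate under the lever; a grey disc marks the off (near) end, a white disc the on (far) end.
- lights_lever (a joint): Steel toggle rod with a yellow ball of 22 mm diameter. It pivots on the box's y axis, 60 mm above the box's underside at its middle; the ball's centre is 60 mm from the pivot. Joint 0 (where it starts): leaning 0.45 rad to the box's far (+x) end, lights on; 0.45: upright; 0.9: leaning 0.45 rad to its near (-x) end, lights off. Over-centre action: it resists up to the middle (about 2.5 N at the ball at first), then snaps to the other end by itself. It stays as it starts.
- lights_ball (a point): Centre of the yellow ball (22 mm diameter) of this lever; 114 mm above the desk when leaning, 120 mm when upright, 26 mm to either side of the box's middle when leaning.
- stamp_wood: Loose wooden rubber stamp standing between two boxes, 26 mm diameter, 65 mm high; origin at the centre of its underside. Bystander.
- stamp_black: Loose black rubber stamp standing between two boxes, 26 mm diameter, 65 mm high; origin at the centre of its underside. Bystander.
- mug: Loose white mug, 76 mm diameter, 90 mm high; origin at the centre of its underside. Bystander.
- bottle: Loose clear drinks bottle with blue cap, 62 mm diameter, 190 mm high; origin at the centre of its underside. Bystander.
- mouse: Loose black computer mouse on the blue mat, 62 mm across, 34 mm high; origin at its underside. Bystander.
- stapler: Loose blue and black stapler, 130 x 34 mm, 50 mm high, lying along its x axis; origin at its underside. Bystander.
Mind the look-alikes: they are no part of the job. What is shaped like the entry_box but pink is not meant.

How it is judged (in metres and radians):
On the way, in this order (a step that is already met when the one before it is completed fails the run):
1. the red entry lever has snapped to lowered while the green exit lever is still lowered (value of joint entry_lever above 0.78 rad and value of joint exit_lever below 0.3 rad), for 0.2 s.
2. the green exit lever has snapped to raised (value of joint each of exit_lever, entry_lever above 0.78 rad), for 0.2 s.
At the end, for the whole second after the job is handed in: Red entry lever fully at its near stop (joint above 0.78 rad), green exit lever fully at its far stop (above 0.78), yellow lever still on (below 0.12); the three boxes upright, at rest and within 25 mm of where they stood; the bystanders within 30 mm of where they stood (all of step 2 and value of joint lights_lever below 0.12 rad and distance of each of entry_box, exit_box, lights_box from where it was at the start of the episode below 0.025 m and angle between each of entry_box, exit_box, lights_box's own z axis and vertical below 0.05 rad and distance of each of stamp_wood, stamp_black, mug, bottle, mouse, stapler from where it was at the start of the episode below 0.03 m and linear speed of each of entry_box, exit_box, lights_box below 0.02 m/s); the robot touches nothing.
It fails at once if the exit lever is over the middle while the entry lever is still raised (both barriers open) (value of joint exit_lever above 0.5 rad and value of joint entry_lever below 0.5 rad).
It fails at once if the yellow lever is moved off its stop by more than 0.3 rad (value of joint lights_lever above 0.3 rad).
It fails at once if a switch box is lifted, tipped or shoved more than 25 mm (height (world z) of any of entry_box, exit_box, lights_box above 0.012 m or angle between any of entry_box, exit_box, lights_box's own z axis and vertical above 0.2 rad or distance of any of entry_box, exit_box, lights_box from where it was at the start of the episode above 0.025 m).
It fails at once if a bystander is lifted, knocked over or moved more than 30 mm (distance of any of stamp_wood, stamp_black, mug, bottle, mouse, stapler from where it was at the start of the episode above 0.03 m or angle between any of stamp_wood, stamp_black, mug, bottle, mouse, stapler's own z axis and vertical above 0.5 rad).
It also fails if it takes over 38 s, if anything falls off the work surface, if the arm or the gripper's body presses on something with over 40 N, if the wrist force passes 120 N, or if a joint passes its speed limit or range.

## Working session

There is one attempt and no reset: what is moved stays moved. The work goes in short steps, Python scripts to look and compute and a tool call to move; the robot and the scene stay as the last step left them, time stands still between calls to the robot, and variables do not carry over. Pictures are saved under pics/ and viewed, about 8 in all and at most 12, crops included, and the job is handed in when it is done.

Besides the shell and the picture viewer there is one more tool, called after ">>>" as a command line: name --pt "numbers of a row" for each row, then --argument value for the rest. play_rows: Moves the arm, as the interface text tells. Shifts and turns lie within -1 to 1; 1 stands for 0.25 m of shift or 120 degrees of turn. Its arguments: {"type":"object","properties":{"increments":{"type":"array"},"squeeze":{"type":"number"}},"required":["increments"]}

```bash
mkdir -p pics
python3 - <<'E'
from workcell import *
import cv2
s=get_state();print(s)
for n in("scene","top"):
    i=camera_info(n);print(n,i);cv2.imwrite(f"pics/{n}0.png",read_camera(n))
E
```

```text
{'t': 0.0, 'qpos': array([ 1.09338583e+00,  1.24512317e-01,  1.65168741e+00, -2.22939466e-06,
        1.36747160e+00, -8.25824370e-02]), 'joint_vel': array([-0.00051464, -0.00029082, -0.00114341,  0.0019176 , -0.00059199,
       -0.00022907]), 'effort': array([ 2.66933002e-04, -4.23612070e+01, -3.65455735e+01,  6.65759607e-07,
        6.84946732e-03, -1.19591899e-06]), 'tcp_pos': array([249.75820408, 599.44093053, 230.04041294]), 'orientation': array([-3.13952089e+00, -1.69291199e-04,  2.74676487e+00]), 'force': array([-0.21908117, -0.44760435, -0.43870348]), 'ft_torque': array([-0.03503057, -0.03989318, -0.01579174]), 'opening': 0.9970594283285067}
scene {'fov_y': 56.93248207779712, 'cx': 317.23294467085384, 'cy': 199.47122348840162, 'R': array([[-0.80763211,  0.58931422,  0.02095533],
       [ 0.33972098,  0.49403297, -0.80032561],
       [-0.48199589, -0.6392497 , -0.59919929]]), 't': array([ 423.92730405, -109.57622201, 1289.81933845])}
top {'fov_y': 49.59965256608443, 'cx': 307.65303038451043, 'cy': 195.4786976293426, 'R': array([[ 0.07368874, -0.99727349, -0.00394472],
       [-0.97724963, -0.07141924, -0.19970594],
       [ 0.19887971,  0.01857106, -0.97984794]]), 't': array([ -21.42651282,  559.71168237, 1188.66687397])}
```

View pics/top0.png

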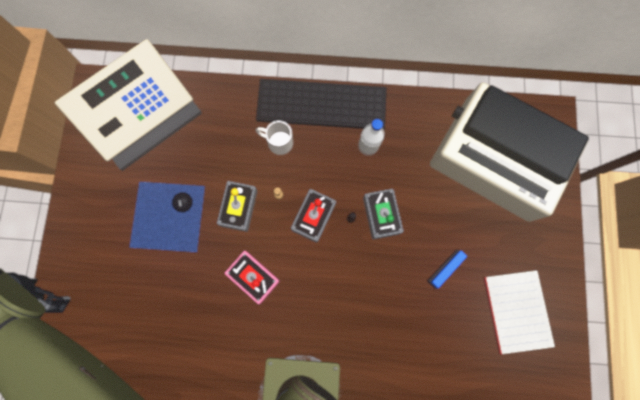

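View pics/scene0.png

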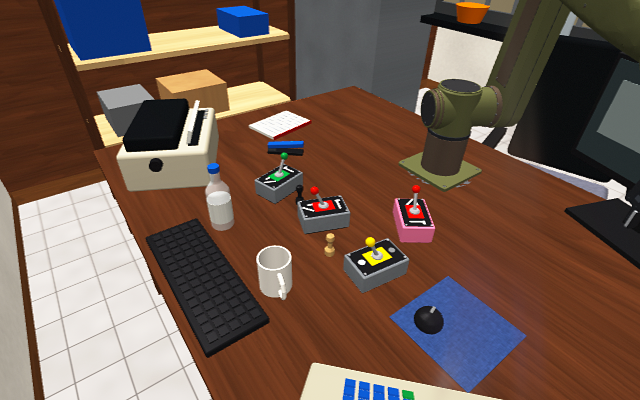

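The top view shows three grey-sided boxes: yellow (237,205), red (314,214) and green (384,212). There is also a pink look-alike at (252,277). Red candidates are (314,214), with grey sides, and (252,277), with pink sides. The grey one fits the description, and I'll confirm it in a crop while measuring.

```bash
cat > h.py <<'E'
from workcell import *
import cv2, numpy as np
def ray(n,px,z):
    i=camera_info(n);f=200/np.tan(np.radians(i['fov_y'])/2);R=np.array(i['R']);t=np.array(i['t'])
    d=R.T@np.array([(px[0]-i['cx'])/f,(px[1]-i['cy'])/f,1]);c=-R.T@t
    return c+d*(z-c[2])/d[2]
def proj(n,X):
    i=camera_info(n);f=200/np.tan(np.radians(i['fov_y'])/2);p=i['R']@np.array(X)+i['t'];return [i['cx']+f*p[0]/p[2],i['cy']+f*p[1]/p[2]]
E
python3 - <<'E'
from h import *
s=cv2.imread('pics/scene0.png');t=cv2.imread('pics/top0.png')
H=cv2.cvtColor(s,cv2.COLOR_BGR2HSV)
for n,h,c in(('red',None,(314,190)),('green',60,(284,156)),('yellow',28,(370,242)),('pink',None,(416,188))):
    x,y=c;sat=(H[...,1]>150)&(H[...,2]>70);hh=H[...,0].astype(int)
    m=sat&(((hh<8)|(hh>172)) if h is None else abs(hh-h)<14)
    w=np.zeros_like(m);w[y-9:y+8,x-9:x+10]=1
    k,l,st,ce=cv2.connectedComponentsWithStats((m&w).astype(np.uint8))
    j=1+np.argmax(st[1:,4]);print(n,ce[j].round(1),st[j],ray('scene',ce[j],114).round(0))
# box outlines in top: plate colour centroid and dark top quad
T=cv2.cvtColor(t,cv2.COLOR_BGR2HSV)
for n,(x,y) in dict(red=(314,214),green=(384,212),yellow=(237,205)).items():
    g=(T[...,1]<70).astype(np.uint8);w=np.zeros_like(g);w[y-32:y+33,x-28:x+28]=1
    g=cv2.morphologyEx(g*w,cv2.MORPH_CLOSE,np.ones((5,5)))
    cs=cv2.findContours(g,0,2)[0];c=max(cs,key=cv2.contourArea);r=cv2.minAreaRect(c);b=cv2.boxPoints(r)
    P=np.array([ray('top',p,56) for p in b])
    e=[P[1]-P[0],P[2]-P[1]];L=[np.linalg.norm(v) for v in e];v=e[int(np.argmax(L))];v=v*np.sign(v[0])
    print(n,'ctr',P.mean(0).round(0),'size',np.round(L),'yaw',np.arctan2(v[1],v[0]).round(3))
a=cv2.resize(t[165:315,195:425],None,fx=2.6,fy=2.6,interpolation=2);b=cv2.resize(s[135:295,235:465],None,fx=2.6,fy=2.6,interpolation=2)
cv2.imwrite('pics/c1.png',np.vstack([a,b])[:,:800] if 0 else cv2.resize(np.vstack([a,b]),(446,600)) if 0 else np.hstack([cv2.resize(a,(400,261)),cv2.resize(b,(375,261))]))
E
```

```text
red [313.9 190. ] [310 186   9   9  65] [532. -10. 114.]
green [283.9 155.2] [281 152   7   7  39] [ 500. -208.  114.]
yellow [369.8 241.4] [365 237  11  10  88] [544. 220. 114.]
pink [415.8 188.4] [412 185   9   8  62] [303. 139. 114.]
red ctr [506.  -0.  56.] size [135.  89.] yaw -0.362
green ctr [ 525. -198.   56.] size [ 94. 135.] yaw 0.249
yellow ctr [517. 221.  56.] size [135.  95.] yaw -0.103
```

View pics/c1.png

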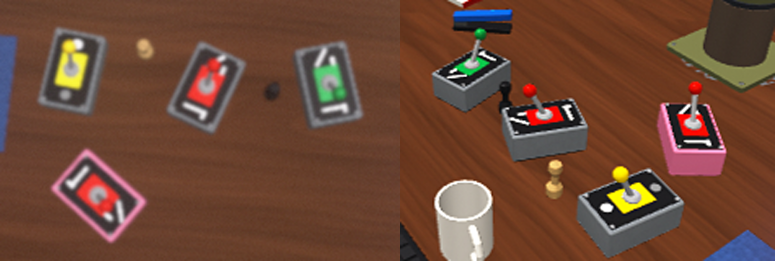

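The crop confirms that the grey-sided red box is the entry box. The pink look-alike stands apart, nearer the robot. The ball rays agree with box centre ± 26 mm: red ball (531,-9), green ball (500,-205). The tool's x already lies along the red box's axis, so I'm moving above the far side of the red ball with the fingers shut.

>>> play_rows --pt "-0.71 -0.604 0 0 0 0 -1" --pt "-0.71 -0.604 0 0 0 0 -1" --pt "-0.71 -0.604 0 0 0 0 -1" --pt "-0.71 -0.604 0 0 0 0 -1" --pt "-0.71 -0.604 0 0 0 0 -1" --pt "-0.71 -0.604 0 0 0 0 -1"

```text
t: 0.7
tcp_pos: [357.1, 389.2, 230.9]
orientation: [-3.14, 0.001, 2.742]
force: [0.6, 0.8, -0.7]
opening: 0.001
```

>>> play_rows --pt "-0.71 -0.604 0 0 0 0 -1" --pt "-0.71 -0.604 0 0 0 0 -1" --pt "-0.71 -0.604 0 0 0 0 -1" --pt "-0.71 -0.604 0 0 0 0 -1" --pt "-0.71 -0.604 0 0 0 0 -1" --pt "-0.71 -0.604 0 0 0 0 -1"

```text
t: 1.3
tcp_pos: [462.7, 182.3, 231.0]
orientation: [-3.141, 0.0, 2.742]
force: [0.3, 0.9, -0.2]
opening: 0.003
```

>>> play_rows --pt "-0.71 -0.604 0 0 0 0 -1" --pt "-0.71 -0.604 0 0 0 0 -1" --pt "-0.71 -0.604 0 0 0 0 -1" --pt "-0.71 -0.604 0 0 0 0 -1" --pt "-0.71 -0.604 0 0 0 0 -1" --pt "-0.71 -0.604 0 0 0 0 -1" --pt "-0.71 -0.604 0 0 0 0 -1" --pt "-0.71 -0.604 0 0 0 0 -1"

```text
t: 2.1
tcp_pos: [566.9, -21.3, 231.0]
orientation: [3.141, -0.001, 2.749]
force: [0.4, 0.7, -0.7]
opening: 0.001
```

Run:
```python
from h import *
s=get_state();print(s['t'],s['tcp_pos'],s['orientation'],s['qpos'].round(2),s['opening'],'bottle',ray('scene',(221,227),0).round())
im=[read_camera(n) for n in("scene","top")]
cv2.imwrite('pics/c2.png',np.hstack([cv2.resize(im[0][80:280,200:440],(400,333)),cv2.resize(im[1][110:310,195:435],(400,333))]))
```

```text
2.1 [566.94128648 -21.25518391 230.9998894 ] [ 3.14124404e+00 -9.21146489e-04  2.74859134e+00] [-0.13 -0.06  1.84  0.    1.36 -1.31] 0.0006610387505816083 bottle [ 751. -141.    0.]
```

View pics/c2.png

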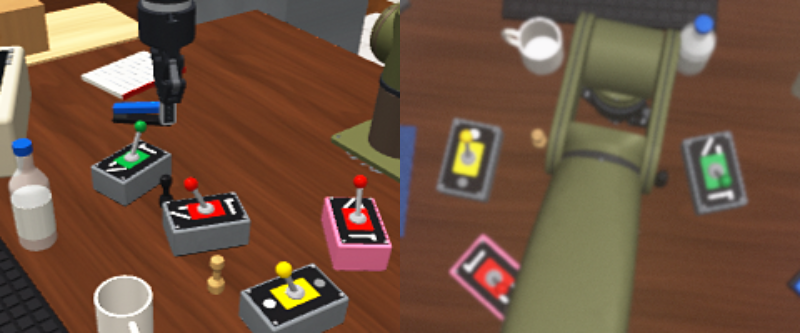

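The tool is about 16 mm clear beyond the red ball on its far side, and centred sideways. The bottle is about 180 mm away. I'm descending to z ≈ 108.

>>> play_rows --pt "0 0 0.15 0 0 0 -1" --pt "0 0 0.3 0 0 0 -1" --pt "0 0 0.42 0 0 0 -1" --pt "0 0 0.49 0 0 0 -1" --pt "0 0 0.49 0 0 0 -1" --pt "0 0 0.49 0 0 0 -1"

```text
t: 2.8
tcp_pos: [567.4, -22.2, 109.4]
orientation: [3.141, 0.0, 2.748]
force: [0.3, -0.8, 0.3]
opening: 0.001
```

Run:
```python
from h import *
s=get_state();print(s['tcp_pos'],s['force'])
im=read_camera("scene");cv2.imwrite('pics/c3.png',cv2.resize(im[110:260,230:430],(700,525),interpolation=2))
print(proj('scene',s['tcp_pos']))
```

```text
[567.39334834 -22.18077181 109.36766562] [ 0.28727656 -0.80308377  0.33558633]
[np.float64(299.9941331056673), np.float64(193.61940698345853)]
```

View pics/c3.png

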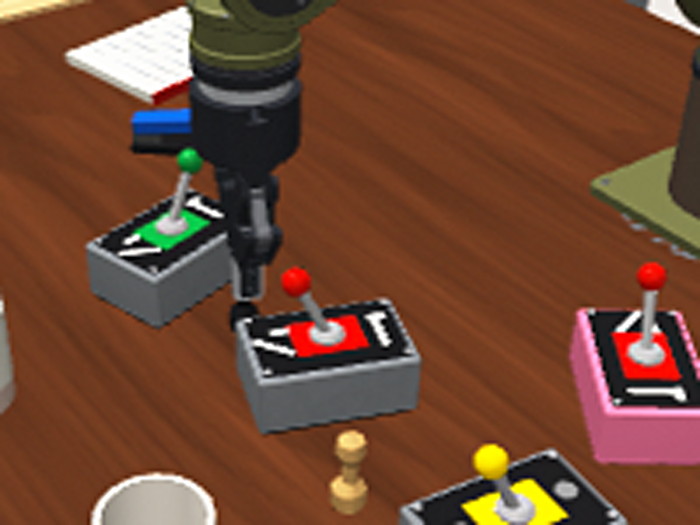

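The fingertips stand just past the far side of the red ball (crop 245,290 against 295,282). Pushing along tool +x, towards the robot.

>>> play_rows --pt "0.04 0 0 0 0 0 -1" --pt "0.07 0 0 0 0 0 -1" --pt "0.1 0 0 0 0 0 -1" --pt "0.13 0 0 0 0 0 -1" --pt "0.155 0 0 0 0 0 -1" --pt "0.18 0 0 0 0 0 -1" --pt "0.2 0 0 0 0 0 -1" --pt "0.22 0 0 0 0 0 -1"

```text
t: 3.65
tcp_pos: [515.1, -1.4, 107.9]
orientation: [-3.141, -0.002, 2.747]
force: [-0.1, 0.6, -0.4]
opening: 0.002
```

>>> play_rows --pt "0 0 0 0 0 0 -1" --pt "0 0 0 0 0 0 -1" --pt "0 0 0 0 0 0 -1"

```text
t: 3.95
tcp_pos: [516.6, -1.8, 108.7]
orientation: [-3.142, -0.0, 2.747]
force: [0.0, -0.2, -0.6]
opening: 0.001
```

Run:
```python
from h import *
s=get_state();print(s['tcp_pos'],s['force'])
im=read_camera("scene");cv2.imwrite('pics/c4.png',cv2.resize(im[110:260,230:430],(700,525),interpolation=2))
```

```text
[516.57111553  -1.84279765 108.68400269] [ 0.03317763 -0.15594873 -0.59046595]
```

View pics/c4.png

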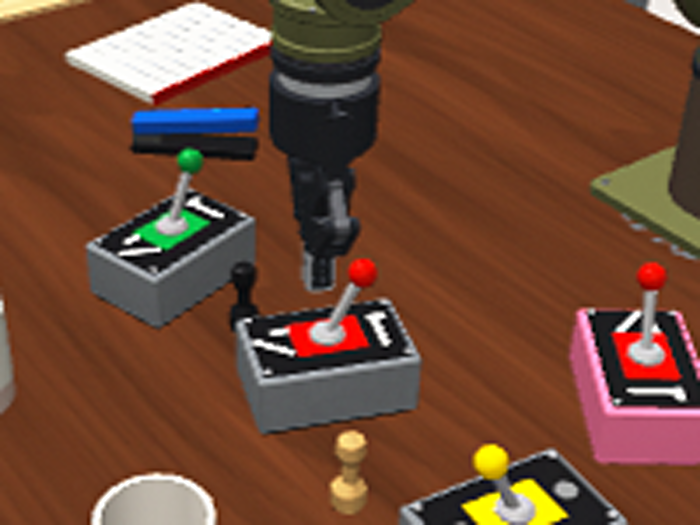

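The red lever has snapped to the near end (ball now at crop 362,272) and the box hasn't moved. Next: lift, then travel and turn to the near side of the green ball.

>>> play_rows --pt "0 0 -0.2 0 0 0 -1" --pt "0 0 -0.4 0 0 0 -1" --pt "0 0 -0.4 0 0 0 -1" --pt "0 0 -0.4 0 0 0 -1"

```text
t: 4.4
tcp_pos: [517.8, -2.0, 210.9]
orientation: [3.14, 0.004, 2.747]
force: [0.1, -0.6, -0.6]
opening: -0.0
```

>>> play_rows --pt "-0.025 -0.175 0 0 0 -0.06 -1" --pt "-0.05 -0.35 0 0 0 -0.12 -1" --pt "-0.08 -0.52 0 0 0 -0.18 -1" --pt "-0.1 -0.7 0 0 0 -0.24 -1" --pt "-0.128 -0.874 0 0 0 -0.307 -1" --pt "-0.128 -0.874 0 0 0 -0.307 -1" --pt "-0.128 -0.874 0 0 0 -0.307 -1" --pt "-0.128 -0.874 0 0 0 -0.307 -1"

```text
t: 5.2
tcp_pos: [461.7, -214.8, 207.4]
orientation: [3.14, -0.001, -2.894]
force: [0.6, 0.0, -0.5]
opening: -0.001
```

>>> play_rows --pt "0 0 0.15 0 0 0 -1" --pt "0 0 0.3 0 0 0 -1" --pt "0 0 0.395 0 0 0 -1" --pt "0 0 0.395 0 0 0 -1" --pt "0 0 0.395 0 0 0 -1"

```text
t: 5.7
tcp_pos: [462.4, -214.7, 110.1]
orientation: [3.141, -0.0, -2.892]
force: [-0.1, -1.0, 0.8]
opening: 0.002
```

Run:
```python
from h import *
s=get_state();print(s['tcp_pos'],s['force'],s['qpos'])
im=read_camera("scene");cv2.imwrite('pics/c5.png',cv2.resize(im[110:260,230:430],(700,525),interpolation=2))
```

```text
[ 462.36118481 -214.72103352  110.09609044] [-0.11888669 -0.95122484  0.75136537] [-5.40165282e-01 -7.83373998e-02  2.06895617e+00  1.28042751e-04
  1.15175530e+00 -2.36068220e+00]
```

View pics/c5.png

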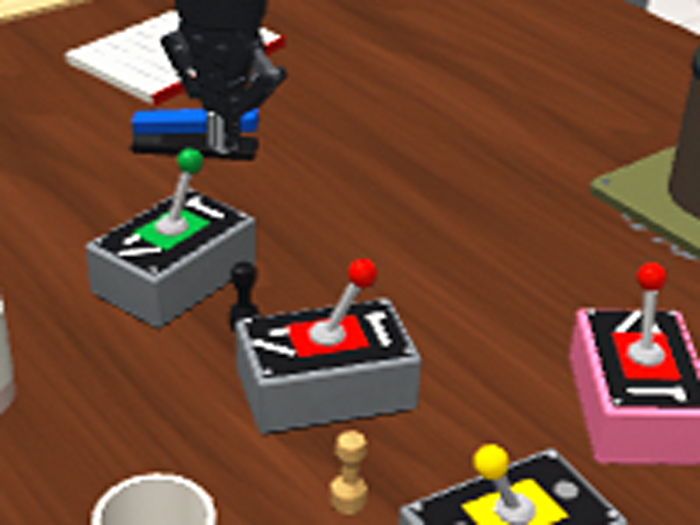

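The red lever is still at its near stop. The fingertips (crop 222,150) sit right behind the green ball (190,160) along the box axis. Pushing away from the robot along tool −x.

>>> play_rows --pt "-0.04 0 0 0 0 0 -1" --pt "-0.07 0 0 0 0 0 -1" --pt "-0.1 0 0 0 0 0 -1" --pt "-0.13 0 0 0 0 0 -1" --pt "-0.155 0 0 0 0 0 -1" --pt "-0.18 0 0 0 0 0 -1" --pt "-0.2 0 0 0 0 0 -1" --pt "-0.22 0 0 0 0 0 -1"

```text
t: 6.55
tcp_pos: [515.9, -202.0, 109.9]
orientation: [3.141, 0.0, -2.893]
force: [-0.3, -0.5, 0.2]
opening: -0.001
```

>>> play_rows --pt "0 0 0 0 0 0 -1" --pt "0 0 0 0 0 0 -1" --pt "0 0 0 0 0 0 -1"

```text
t: 6.85
tcp_pos: [515.2, -202.3, 109.9]
orientation: [3.141, -0.0, -2.894]
force: [-0.3, 0.4, 0.4]
opening: 0.001
```

>>> play_rows --pt "0 0 -0.2 0 0 0 -1" --pt "0 0 -0.4 0 0 0 -1" --pt "0 0 -0.5 0 0 0 -1" --pt "0 0 -0.5 0 0 0 -1" --pt "0 0 -0.5 0 0 0 -1"

```text
t: 7.35
tcp_pos: [515.3, -202.4, 235.5]
orientation: [-3.141, 0.001, -2.894]
force: [-0.6, -0.1, -1.4]
opening: 0.003
```

Run:
```python
from h import *
s=get_state();print(s['tcp_pos'],s['force'])
im=read_camera("scene");cv2.imwrite('pics/c6.png',im)
b=cv2.imread('pics/scene0.png');d=(cv2.absdiff(im,b).max(2)>40).astype(np.uint8)
k,l,st,ce=cv2.connectedComponentsWithStats(d)
for a,c in zip(st[1:],ce[1:]):
    if a[4]>6:print(a,c.round())
cv2.imwrite('pics/c6c.png',cv2.resize(im[110:310,180:450],(743,550),interpolation=2))
```

```text
[ 515.32247285 -202.4438819   235.45649114] [-0.6447469  -0.13987162 -1.38854356]
[ 256    0   35   45 1059] [272.  22.]
[ 295    0  103   31 1638] [329.  10.]
[496   0  23  14 247] [507.   6.]
[ 517    0  105  117 1889] [577.  28.]
[635   0   5   8  20] [638.   2.]
[624  12  16  35 296] [634.  34.]
[ 469   24   38   80 1343] [488.  62.]
[ 259   47   39   75 1630] [277.  81.]
[433  84   5   5  13] [436.  86.]
[420  89  14  38 290] [426. 108.]
[435  89  15  14  85] [441.  96.]
[451  98  12  15  87] [457. 104.]
[466 118  46  39 721] [483. 140.]
[512 119   6   7  24] [515. 122.]
[268 152  20  22 161] [278. 162.]
[310 184  28  21 194] [324. 193.]
[625 196  15  11  58] [631. 201.]
[624 210  14  17  73] [630. 218.]
```

View pics/c6c.png

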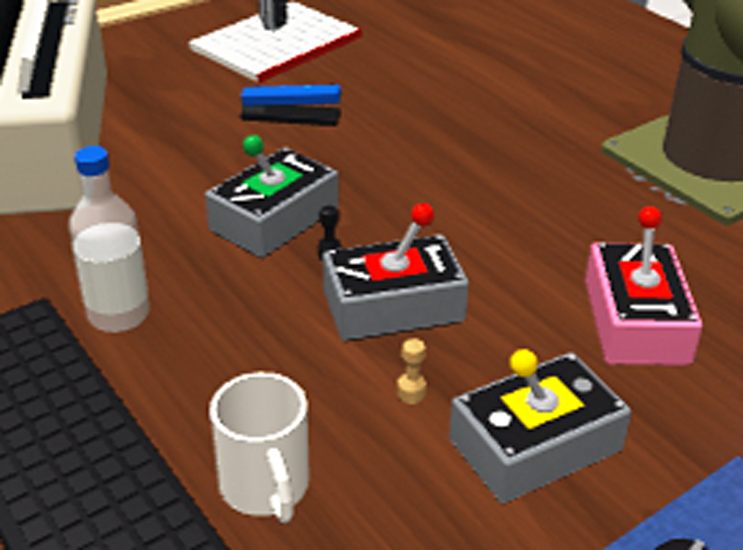

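The picture shows green at its far end, red at its near end and yellow still on. On the desk, only the two lever areas differ from the first picture. The tool is clear above everything.

```bash
python3 -c "from workcell import *;print(hand_in())"
```

```text
the job is handed in; nothing more can be done
None
```

I pushed the red entry lever over towards the robot first. Once a picture showed it had snapped to lowered, I pushed the green exit lever away from the robot to raised, then lifted clear and handed the job in at about 7.4 s of the 38 s allowed.

- **Levers:** The last scene picture shows the red lever at its near stop, the green at its far stop and the yellow still on. I judged this from the picture only, as the joint values can't be read directly.
- **Boxes and bystanders:** Compared with the first scene picture, the only changes on the desk are the two lever areas; the rest of the differences are the arm itself. The boxes and bystanders show no movement.
- **Forces:** The readings at the end of each move were about 1.5 N or less, and at hand-in the tool was clear of everything at z = 235 mm.
- **Disagreements:** No check failed. The green ball's position differed by about 4 mm between the two camera views, which was too small to affect the push.

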